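# Sweep the tea lights into the tray

## Task

Clear the counter by sweeping the three scattered tea lights through the open side of the blue tray, until all three stand flat and completely inside it. Only push them along the counter with the fingers, without flicking, tipping or picking them up, and leave the mug, clip, strainer, toothpick dispenser, honey jar and pepper mill where they are.

Things in the scene. Friction and masses are not known exactly. Their poses are not given: they have to be found in the camera images.
- tray: blue three-sided tray with white base, fixed to the counter, place and yaw vary; inside 120 mm deep (x) by 160 mm wide (y), walls 6 mm thick, 26 mm high. Its robot side (-x) is open, no sill: base level with the counter. Origin at the centre of the inside floor: open edge at x = -60 mm, back wall's inner face at x = +60, side walls' inner faces at y = -80 and +80
- tealight_a: a tea light: a flat round candle, aluminium cup 38 mm across and 16 mm high, red top with a short pale wick (5 mm, for looks only), 12 to 21 g; stands flat on the counter and slides when pushed; origin at the centre of its underside, z up; one of three alike, on the robot's side of the tray, at least 80 mm apart (centres)
- tealight_b: a tea light: a flat round candle, aluminium cup 38 mm across and 16 mm high, red top with a short pale wick (5 mm, for looks only), 12 to 21 g; stands flat on the counter and slides when pushed; origin at the centre of its underside, z up; one of three alike, on the robot's side of the tray, at least 80 mm apart (centres)
- tealight_c: a tea light: a flat round candle, aluminium cup 38 mm across and 16 mm high, red top with a short pale wick (5 mm, for looks only), 12 to 21 g; stands flat on the counter and slides when pushed; origin at the centre of its underside, z up; one of three alike, on the robot's side of the tray, at least 80 mm apart (centres)
- clip: bystander: green plastic bag clip lying flat, 120 mm long (its x), about 20 mm wide, 18 mm high, 20 g; beside the tray on its left (+y) side; origin at the centre of its underside
- strainer: bystander: steel tea strainer, round basket 76 mm across and 30 mm high with a handle to its +x, reaching 140 mm from the basket's centre and 36 mm high, 70 g; beside the tray on its right (-y) side; origin under the basket's centre
- mug: bystander: yellow mug, 82 mm across, 92 mm high, handle to its +y, on the left of the counter; origin at the centre of its underside
- dispenser: bystander: round push dispenser of toothpicks, white with an amber band and an orange push top, 60 mm across, 84 mm high, 90 g, on the right of the counter; origin at the centre of its underside
- honey: bystander: amber honey jar with a brass-coloured cap, 68 mm across, 95 mm high, behind the tray's back wall; origin at the centre of its underside
- pepper: bystander: dark wooden pepper mill, 52 mm across, 120 mm high, behind the tray's back wall; origin at the centre of its underside

How it is judged:
At the end, for the whole second after the job is handed in: All three tea lights stand flat (within 0.15 rad) and still on the tray's floor, wholly inside its three walls and open edge (at most 4 mm may stand out over the open edge) (x of tealight_a in the frame of tray between -0.045 and 0.06 m and y of tealight_a in the frame of tray between -0.08 and 0.08 m and height (world z) of each of tealight_a, tealight_b, tealight_c below 0.006 m and angle between each of tealight_a, tealight_b, tealight_c's own z axis and vertical below 0.15 rad and linear speed of each of tealight_a, tealight_b, tealight_c below 0.01 m/s and x of tealight_b in the frame of tray between -0.045 and 0.06 m and y of tealight_b in the frame of tray between -0.08 and 0.08 m and x of tealight_c in the frame of tray between -0.045 and 0.06 m and y of tealight_c in the frame of tray between -0.08 and 0.08 m); the robot touches nothing.
It fails at once if a tea light was lifted or tipped up instead of being slid along the counter (height (world z) of any of tealight_a, tealight_b, tealight_c above 0.012 m).
It fails at once if a tea light was flicked (faster than 0.6 m/s) (linear speed of any of tealight_a, tealight_b, tealight_c above 0.6 m/s).
It fails at once if the clip or the strainer was shifted by more than 20 mm or tipped (distance of any of clip, strainer from where it was at the start of the episode above 0.02 m or angle between any of clip, strainer's own z axis and vertical above 0.4 rad).
It fails at once if the mug or the toothpick dispenser was shifted by more than 20 mm or tipped (distance of any of mug, dispenser from where it was at the start of the episode above 0.02 m or angle between any of mug, dispenser's own z axis and vertical above 0.4 rad).
It fails at once if the honey jar or the pepper mill was shifted by more than 20 mm or tipped (distance of any of honey, pepper from where it was at the start of the episode above 0.02 m or angle between any of honey, pepper's own z axis and vertical above 0.4 rad).
It also fails if it takes over 72 s, if anything falls off the work surface, if the arm or the gripper's body presses on something with over 40 N, if the wrist force passes 120 N, or if a joint passes its speed limit or range.

## Robot

A 7-joint arm with a two-finger parallel gripper is mounted at the origin on the work surface. World frame = base frame: x ahead of the robot, y to its left, z up, the work surface at z = 0. Lengths are in m, angles in rad, forces in N, time in s.
With the tool pointing down it reaches from about 0.4 to 0.85 m from the base axis. Payload 4.5 kg.
Tool frame: the origin (TCP) lies at the very end of the fingers, on their centre line; the grasp point (between the pads) lies 19 mm behind it; z points along the fingers, y is the direction in which the jaws open and shut (so a half turn about z gives the same grasp; the last joint's range is limited). The gripper opens to 88 mm and grips with 3 to 60 N. Pads are 18 mm wide; open, the fingers measure 123 mm over their backs; the gripper's body (75 mm by 187 mm) begins 45 mm behind the grasp point.
Start: joints at [1.372, 0.689, -0.195, 1.565, 0.157, 0.902, -0.215], TCP at [0.144, -0.608, 0.239] pointing down, gripper open.
Joint ranges: [-3.01, 3.01], [-0.46, 2.08], [-1.47, 1.51], [0.13, 2.56], [-1, 4.14], [0.04, 2.09], [-2.66, 2.66]. Speed limits (rad/s): [2.57, 2.57, 3.14, 3.14, 3.14, 3.14, 3.14].

## Interface

Orientations are given as a unit quaternion [x, y, z, w].
In Python, from plant import telemetry, imaging, r gives the robot as it stands.
- The arm moves only by the shell command python3 -m creep 'ROWS' [FORCE]. ROWS is JSON, a list of rows, each a list of 5 numbers: the closure in counts, from 0 (fully open) to 255 (shut), then the shift along the tool's x, y, z in m, then the turn about the tool's z in degrees. In form: [[fingers, x, y, z, yaw], ...]. A call has 1 to 10 rows; each row is the pose to reach, as a shift and turn from the pose commanded when the call began, along the tool's axes at that moment; what a row does not reach only later rows make up. A row lasts 1/8 s, in which the tool goes at most 62.5 mm and 10.7 degrees, less where a joint would pass 70% of its speed; a pose out of reach is approached as far as the arm can. A call with a gripper value outside its range is refused whole. The fingers move at their own pace and stop on an object; FORCE is the grip in N (left out, the last holds). Time passes only in rows, so rows that repeat a pose let the fingers close. It gives the time, the measured TCP pose, the force and the opening at its end, in the units of the state.
- telemetry.get_state(): the state, without advancing time (a new reading comes with each control period).
- imaging.snapshot(name): name is "side" or "top" or "wrist"; returns a dict with "image" (400x640x3 uint8, blue, green, red), "camera_matrix" (3x3 intrinsics, pixels), "R" (3x3) and "t" (3): a world point X has camera coordinates R X + t; the wrist camera has in their place "hand_eye" (4x4, takes a point from camera to tool coordinates, whose origin is the TCP and whose axes are the flange's). Camera axes: x right, y down, z forward; pixel columns grow to the right and rows downward; lengths in m; the calibration is good to about 2 mm. A picture is of the moment at which its call begins: read the wrist's pose just before it. There is no depth.
- r.finish_job(): hands the job in, once; it reports no verdict.
Trained networks look in a picture, given as the dict that the camera call returned (one of the last four; its "shot" number tells which), for a name from the list of things; names that differ only in an ending like _2 or _b are one class to them, and where a whole thing is asked for, a point or a joint stands for the part that bears it (a point fixed in the world has none). Each returns a list of dicts, best first, with "score" (0 to 1); they miss things now and then, are a little off and sometimes report something else, mostly with a low value. They report only what shows in the picture. A call takes as long as a camera call.
- imaging.boxes_of(picture, target): "rect" ([left, top, right, bottom] in pixels, round what is visible of it).
- imaging.trace(picture, target): "pixels" (400x640 bool, what is visible of it) and "rect" ([left, top, right, bottom] in pixels, round what is visible of it).
- imaging.place_of(picture, target): "location" ([row, column] in pixels: a listed point, or the origin of a listed thing).
The state is a dict: "clock": time; "q": joint angles; "qd": joint speeds; "joint_torque": joint torques, N m; "tool_pos": TCP position; "eef_rot": TCP orientation; "contact_force": force on the tool from outside, world axes, zero at the start; "moment": the same for the moment, N m; "opening": opening from 0.0 (shut) to 1.0 (fully open).
Only numpy, scipy, OpenCV 4.12 (cv2) and the standard library are available. Lean on these libraries where they do the work, as an engineer would, in place of code of your own. Each camera call takes 0.05 s, during which the arm holds its last target.

## Working session

There is one attempt and no reset: what is moved stays moved. The work goes in short steps, Python scripts to look and compute and a shell command to move; the robot and the scene stay as the last step left them, time stands still between calls to the robot, and variables do not carry over. Pictures are saved under pics/ and viewed, and the job is handed in when it is done.

```bash
ls; mkdir -p pics; python3 - <<'E'
from plant import telemetry, imaging, r
import cv2
s=telemetry.get_state(); print(s)
for n in ["top","side"]:
    p=imaging.snapshot(n); cv2.imwrite(f"pics/{n}0.png",p["image"]); print(n,p["camera_matrix"],p["R"],p["t"])
E
```

```text
pics
{'clock': 0.0, 'q': array([ 1.37179017,  0.68999518, -0.19449941,  1.56634659,  0.15729025,
        0.90250148, -0.21509852]), 'qd': array([-2.25677316e-04, -1.36538614e-03, -5.45115075e-04,  2.44431207e-03,
       -3.13540788e-05,  6.80682858e-04, -1.07880319e-04]), 'joint_torque': array([-1.77606427e-05, -5.27568305e+01, -1.26688600e+00, -1.53436035e+01,
       -5.26160351e-02,  6.44580447e-03,  1.90821816e-04]), 'tool_pos': array([ 0.14399141, -0.60753086,  0.237902  ]), 'eef_rot': array([ 9.93228376e-01,  1.16174555e-01, -1.75426756e-04, -9.13713566e-04]), 'contact_force': array([-0.55882243,  0.02560702, -0.03135177]), 'moment': array([-0.0415904 ,  0.07681858,  0.00948196]), 'opening': 1.0006823586625295}
top [[457.31134513   0.         322.93392157]
 [  0.         457.31134513 192.17660969]
 [  0.           0.           1.        ]] [[ 0.02698432 -0.99922049  0.02881418]
 [-0.99459417 -0.0297284  -0.09949202]
 [ 0.10027107 -0.02597369 -0.99462107]] [-0.02979658  0.61487755  1.2573666 ]
side [[391.04038136   0.         311.96588603]
 [  0.         391.04038136 200.25846294]
 [  0.           0.           1.        ]] [[ 0.94240767 -0.33427384 -0.01134849]
 [-0.260449   -0.71214265 -0.65193494]
 [ 0.20984306  0.61734419 -0.75818998]] [-0.59731496  0.1942002   0.88526801]
```

View pics/top0.png

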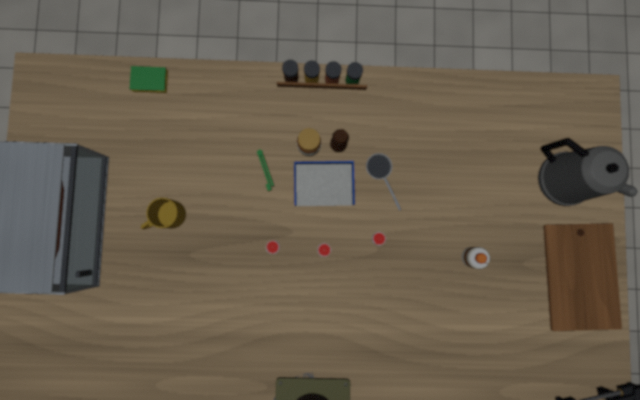

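View pics/side0.png

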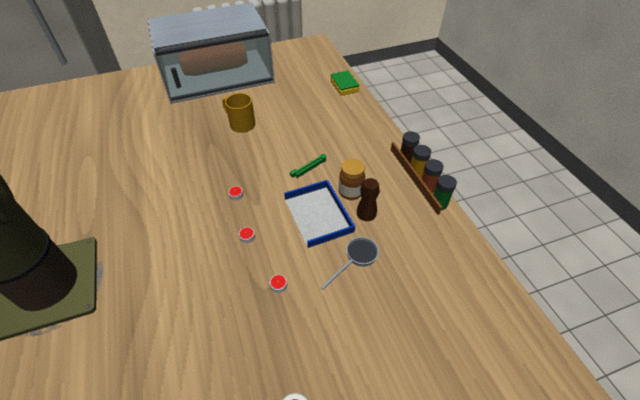

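```bash
cat > h.py <<'E'
from plant import telemetry, imaging, r
import cv2, numpy as np
from scipy.spatial.transform import Rotation as Rot
def px2w(p,u,v,z):
    d=p["R"].T@np.linalg.solve(p["camera_matrix"],[u,v,1.]); c=-p["R"].T@p["t"]
    return c+d*(z-c[2])/d[2]
def w2px(p,X):
    q=p["camera_matrix"]@(p["R"]@np.asarray(X,float)+p["t"]); return q[:2]/q[2]
E
python3 - <<'E'
from h import *
p=imaging.snapshot("top"); q=imaging.snapshot("side")
for n in ["tray","tealight_a","clip","strainer","mug","dispenser","honey","pepper"]:
  for nm,c in(("top",p),("side",q)):
    for d in imaging.place_of(c,n)[:5]:
        rr,cc=d["location"]; print(n,nm,round(d["score"],2),np.round([cc,rr]),px2w(c,cc,rr,0).round(4))
for nm,c in(("top",p),("side",q)):
  for d in imaging.trace(c,"tealight_a")[:5]:
    ys,xs=np.nonzero(d["pixels"]); print("tl trace",nm,round(d["score"],2),len(xs),px2w(c,xs.mean(),ys.mean(),0.010).round(4))
E
```

```text
tray top 0.8 [324. 190.] [ 0.6265 -0.0163  0.    ]
tray side 0.74 [318. 216.] [ 0.6425 -0.0189  0.    ]
tealight_a top 0.66 [270. 249.] [0.4523 0.1315 0.    ]
tealight_a top 0.64 [471. 255.] [ 0.4511 -0.4437  0.    ]
tealight_a top 0.46 [377. 238.] [ 0.4912 -0.1705  0.    ]
tealight_a top 0.46 [325. 249.] [ 0.4561 -0.0237  0.    ]
tealight_a top 0.36 [308. 144.] [0.7568 0.0356 0.    ]
tealight_a side 0.6 [234. 196.] [0.4553 0.1231 0.    ]
tealight_a side 0.52 [362. 256.] [ 0.7002 -0.1706  0.    ]
tealight_a side 0.48 [278. 285.] [ 0.4909 -0.175   0.    ]
tealight_a side 0.48 [247. 234.] [ 0.4583 -0.0135  0.    ]
clip top 0.49 [264. 170.] [0.6767 0.1583 0.    ]
clip side 0.61 [310. 169.] [0.6818 0.1495 0.    ]
clip side 0.18 [280. 286.] [ 0.4938 -0.1777  0.    ]
strainer top 0.89 [376. 167.] [ 0.6969 -0.1668 -0.    ]
strainer side 0.95 [361. 258.] [ 0.696  -0.1729  0.    ]
mug top 0.77 [172. 215.] [0.5394 0.4149 0.    ]
mug side 0.88 [244. 126.] [0.5465 0.4074 0.    ]
dispenser top 0.63 [470. 257.] [ 0.4453 -0.4399  0.    ]
dispenser side 0.55 [244. 124.] [0.5484 0.4143 0.    ]
honey top 0.63 [307. 145.] [0.7558 0.0379 0.    ]
honey side 0.8 [349. 189.] [ 0.7549  0.0382 -0.    ]
pepper top 0.75 [336. 140.] [ 0.7726 -0.0463  0.    ]
pepper top 0.52 [377. 166.] [ 0.7011 -0.1676  0.    ]
pepper side 0.78 [363. 215.] [ 0.7523 -0.0565  0.    ]
tl trace top 0.72 127 [0.459  0.1268 0.01  ]
tl trace top 0.59 154 [ 0.4894 -0.1728  0.01  ]
tl trace side 0.8 237 [ 0.4896 -0.1769  0.01  ]
tl trace side 0.69 179 [0.4581 0.1229 0.01  ]
tl trace side 0.62 213 [ 0.4549 -0.0217  0.01  ]
```

The top picture shows the tray at about (324,184) and the tea lights at (272,247), (324,250) and (379,238). The strainer basket is at (378,166) with its handle running to (400,208), and the clip runs from (261,151) to (270,188). I'll refine these by colour.

```bash
cat >> h.py <<'E'
def reds(c,lo=8,z=0.016,dbg=False):
    hsv=cv2.cvtColor(c["image"],cv2.COLOR_BGR2HSV)
    m=(((hsv[...,0]<8)|(hsv[...,0]>172))&(hsv[...,1]>170)&(hsv[...,2]>110)).astype(np.uint8)
    m=cv2.morphologyEx(m,cv2.MORPH_CLOSE,np.ones((3,3),np.uint8))
    n,_,st,ce=cv2.connectedComponentsWithStats(m)
    return [(px2w(c,*ce[i],z),int(st[i,4])) for i in range(1,n) if st[i,4]>lo]
E
python3 - <<'E'
from h import *
p=imaging.snapshot("top"); q=imaging.snapshot("side")
for nm,c in(("top",p),("side",q)):
    for X,a in reds(c,30): print(nm,"red",X.round(4),a)
    hsv=cv2.cvtColor(c["image"],cv2.COLOR_BGR2HSV)
    m=((hsv[...,0]>105)&(hsv[...,0]<128)&(hsv[...,1]>150)&(hsv[...,2]>50)).astype(np.uint8)
    n,l,st,ce=cv2.connectedComponentsWithStats(m); i=1+st[1:,4].argmax()
    ys,xs=np.nonzero(l==i); W=np.array([px2w(c,x,y,.026)[:2] for x,y in zip(xs,ys)])
    rect=cv2.minAreaRect(W.astype(np.float32)*1000); print(nm,"tray outer",rect); print(cv2.boxPoints(rect).round(0).tolist())
    for n_ in ("strainer","clip"):
        for d in imaging.trace(c,n_)[:1]:
            ys,xs=np.nonzero(d["pixels"]); W=np.array([px2w(c,x,y,.02)[:2] for x,y in zip(xs,ys)]); print(n_,W[W[:,0].argmin()].round(3),W[W[:,0].argmax()].round(3),W[W[:,1].argmin()].round(3),W[W[:,1].argmax()].round(3))
def crop(im,b,s): 
    return cv2.resize(im[b[1]:b[3],b[0]:b[2]],None,fx=s,fy=s,interpolation=cv2.INTER_CUBIC)
cv2.imwrite("pics/topc.png",crop(p["image"],(235,115,435,265),4)); cv2.imwrite("pics/sidec.png",crop(q["image"],(210,140,410,300),3.7) if 0 else crop(q["image"],(210,150,410,300),4))
E
```

```text
top red [ 0.4908 -0.1743  0.016 ] 63
top red [0.4592 0.1256 0.016 ] 60
top red [ 0.4551 -0.0201  0.016 ] 61
top tray outer ((704.8631591796875, -90.15868377685547), (0.0, 0.0), 0.0)
[[705.0, -90.0], [705.0, -90.0], [705.0, -90.0], [705.0, -90.0]]
strainer [ 0.575 -0.227] [ 0.732 -0.18 ] [ 0.575 -0.23 ] [ 0.699 -0.134]
clip [0.615 0.146] [0.732 0.168] [0.63 0.13] [0.729 0.182]
side red [0.4599 0.1258 0.016 ] 75
side red [ 0.4559 -0.0199  0.016 ] 102
side red [ 0.4914 -0.1745  0.016 ] 140
side tray outer ((642.6727905273438, -23.13103485107422), (125.58772277832031, 181.655029296875), 2.2471261024475098)
[[576.0, 65.0], [583.0, -116.0], [709.0, -111.0], [702.0, 70.0]]
strainer [ 0.655 -0.186] [ 0.734 -0.163] [ 0.685 -0.203] [ 0.704 -0.127]
clip [0.614 0.132] [0.734 0.169] [0.631 0.113] [0.725 0.177]
```

View pics/topc.png

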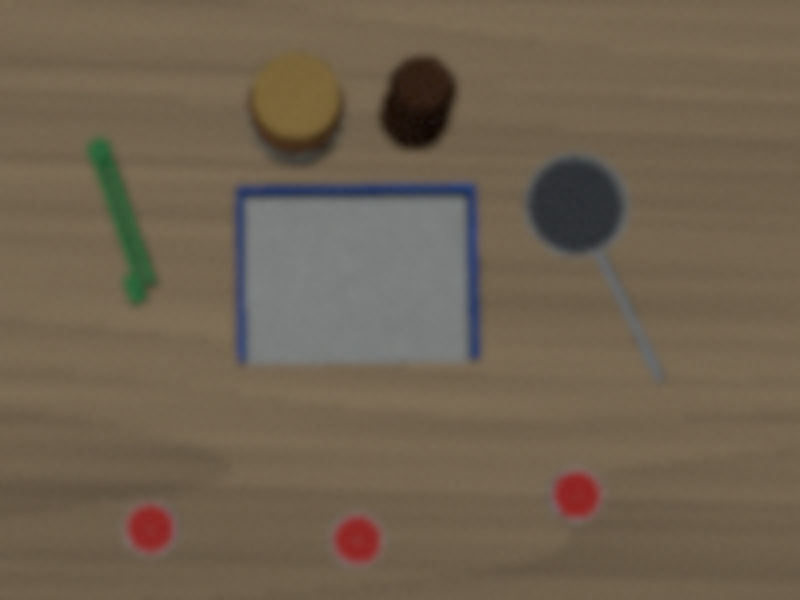

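View pics/sidec.png

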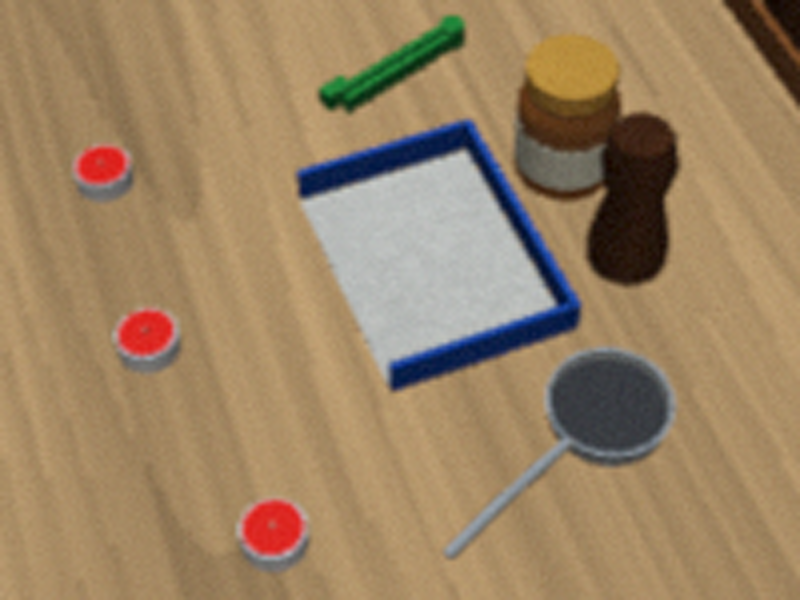

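```bash
python3 - <<'E'
from h import *
p=imaging.snapshot("top"); q=imaging.snapshot("side")
f=lambda c,r:(235+c/4-.375,115+r/4-.375)
g=lambda c,r:(210+c/4-.375,150+r/4-.375)
for n,(c,r,z) in dict(backL=(238,187,.026),backR=(474,184,.026),frontLfloor=(246,364,0),frontRfloor=(469,360,0),frontLwall=(240,362,.026),frontRwall=(476,360,.026),htip=(661,378,.03),clipnear=(137,303,.015)).items(): print("top",n,px2w(p,*f(c,r),z).round(4))
for n,(c,r,z) in dict(backL=(470,121,.026),backR=(578,302,.026),frontLwall=(300,174,.026),frontRwall=(391,366,.026),frontLfloor=(304,197,0),frontRfloor=(389,383,0),htip=(449,552,.03),clipnear=(325,98,.012)).items(): print("side",n,px2w(q,*g(c,r),z).round(4))
E
```

```text
top backL [0.7015 0.0718 0.026 ]
top backR [ 0.709  -0.0962  0.026 ]
top frontLfloor [0.5775 0.0628 0.    ]
top frontRfloor [ 0.585  -0.0975  0.    ]
top frontLwall [0.577  0.0663 0.026 ]
top frontRwall [ 0.5832 -0.1001  0.026 ]
top htip [ 0.574  -0.2308  0.03  ]
top clipnear [0.6177 0.1412 0.015 ]
side backL [0.7022 0.0694 0.026 ]
side backR [ 0.7094 -0.0959  0.026 ]
side frontLwall [0.5803 0.0629 0.026 ]
side frontRwall [ 0.5866 -0.1015  0.026 ]
side frontLfloor [0.582 0.065 0.   ]
side frontRfloor [ 0.5868 -0.0957 -0.    ]
side htip [ 0.5755 -0.2293  0.03  ]
side clipnear [0.6202 0.1373 0.012 ]
```

```bash
cat >> h.py <<'E'
T=np.array([.6425,-.015]); TY=np.radians(2.3)
def tr(x,y): return T+np.array([[np.cos(TY),-np.sin(TY)],[np.sin(TY),np.cos(TY)]])@[x,y]
def to_tray(X): 
    return np.array([[np.cos(TY),np.sin(TY)],[-np.sin(TY),np.cos(TY)]])@(np.asarray(X)[:2]-T)
def pose():
    s=telemetry.get_state(); R=Rot.from_quat(s["eef_rot"]).as_matrix(); return s,R
def rows(wps,f):
    """wps: (x,y,z,heading deg of tool x); prints rows from the present pose"""
    s,R=pose(); h0=np.degrees(np.arctan2(R[1,0],R[0,0]))
    print("t",round(s["clock"],2),"tcp",s["tool_pos"].round(4),"h",round(h0,1),"F",s["contact_force"].round(1),"open",round(s["opening"],3))
    print("["+",".join("[%d,%.3f,%.3f,%.3f,%.1f]"%(f,*(R.T@(np.array(w[:3])-s["tool_pos"])),h0-w[3]) for w in wps)+"]")
def lin(w,n):
    s,R=pose(); a=np.array([*s["tool_pos"],np.degrees(np.arctan2(R[1,0],R[0,0]))]); w=np.array(w,float)
    return [a+(w-a)*i/n for i in range(1,n+1)]
def push(C,P,E,F,z=.005,step=.011,off=.0237,back=.02):
    C,P,E,F=map(np.array,(C,P,E,F)); u=np.linspace(0,1,200)[:,None]
    b=(1-u)**2*C+2*u*(1-u)*P+u*u*E
    t0=(P-C)/np.linalg.norm(P-C); d=E+(F-E)*np.linspace(0,1,100)[1:,None]
    path=np.vstack([C-t0*back,b,d]); 
    L=np.r_[0,np.cumsum(np.linalg.norm(np.diff(path,axis=0),axis=1))]
    n=int(np.ceil(L[-1]/step)); s=np.linspace(0,L[-1],n+1)
    q=np.c_[np.interp(s,L,path[:,0]),np.interp(s,L,path[:,1])]
    e=.002; q2=[np.array([np.interp(v,L,path[:,k]) for k in(0,1)]) for v in np.clip(s+e,0,L[-1])]; q1=[np.array([np.interp(v,L,path[:,k]) for k in(0,1)]) for v in np.clip(s-e,0,L[-1])]
    out=[]
    for c,a,bb in zip(q,q1,q2):
        t=(bb-a)/np.linalg.norm(bb-a); tc=c-off*t; out.append((*tc,z,np.degrees(np.arctan2(t[1],t[0]))))
    return out
PC=push((.491,-.1744),(.535,-.0655),tr(-.06,-.045),tr(.015,-.045))
PA=push((.4595,.1257),(.53,.0255),tr(-.06,.045),tr(.015,.045))
PB=push((.4555,-.020),(.51,-.0203),tr(-.06,0),tr(-.022,0))
E
python3 - <<'E'
from h import *
for w in PC: print(np.round(w,3))
w=PC[0]; rows(lin((w[0],w[1],.2,w[3]),10),185)
E
```

```text
[ 4.7500e-01 -2.1500e-01  5.0000e-03  6.7999e+01]
[ 4.7900e-01 -2.0500e-01  5.0000e-03  6.7999e+01]
[ 4.8300e-01 -1.9500e-01  5.0000e-03  6.7854e+01]
[ 4.8600e-01 -1.8500e-01  5.0000e-03  6.6782e+01]
[ 4.9000e-01 -1.7500e-01  5.0000e-03  6.5573e+01]
[ 4.9400e-01 -1.6500e-01  5.0000e-03  6.4189e+01]
[ 4.9900e-01 -1.5500e-01  5.0000e-03  6.2596e+01]
[ 5.0300e-01 -1.4500e-01  5.0000e-03  6.0737e+01]
[ 5.0800e-01 -1.3500e-01  5.0000e-03  5.8536e+01]
[ 5.1300e-01 -1.2600e-01  5.0000e-03  5.5899e+01]
[ 5.1800e-01 -1.1600e-01  5.0000e-03  5.2666e+01]
[ 5.2300e-01 -1.0700e-01  5.0000e-03  4.8614e+01]
[ 5.2900e-01 -9.8000e-02  5.0000e-03  4.3454e+01]
[ 5.3600e-01 -8.8000e-02  5.0000e-03  3.6748e+01]
[ 5.4300e-01 -8.0000e-02  5.0000e-03  2.7991e+01]
[ 5.5100e-01 -7.1000e-02  5.0000e-03  1.6912e+01]
[ 0.56  -0.064  0.005  3.9  ]
[ 0.571 -0.063  0.005  2.3  ]
[ 0.582 -0.062  0.005  2.3  ]
[ 0.593 -0.062  0.005  2.3  ]
[ 0.603 -0.062  0.005  2.3  ]
[ 0.614 -0.061  0.005  2.3  ]
[ 0.625 -0.061  0.005  2.3  ]
[ 0.636 -0.06   0.005  2.3  ]
t 1.5 tcp [ 0.1442 -0.6082  0.2388] h 13.3 F [-0.2  0.9 -0.3] open 0.998
[[185,0.041,-0.031,0.004,-5.5],[185,0.082,-0.061,0.008,-10.9],[185,0.124,-0.092,0.012,-16.4],[185,0.165,-0.123,0.015,-21.9],[185,0.206,-0.153,0.019,-27.3],[185,0.247,-0.184,0.023,-32.8],[185,0.289,-0.215,0.027,-38.3],[185,0.330,-0.245,0.031,-43.7],[185,0.371,-0.276,0.035,-49.2],[185,0.412,-0.306,0.039,-54.7]]
```

```bash
python3 - <<'E'
s=open('h.py').read()
s=s.replace("    out=[]\n","    out=[]\n    from scipy.ndimage import gaussian_filter1d as G\n    V=np.array(q2)-np.array(q1); H=G(np.unwrap(np.arctan2(V[:,1],V[:,0])),2,mode='nearest')\n")
s=s.replace("for c,a,bb in zip(q,q1,q2):\n        t=(bb-a)/np.linalg.norm(bb-a);","for c,h in zip(q,H):\n        t=np.array([np.cos(h),np.sin(h)]);")
open('h.py','w').write(s)
E
python3 -m creep '[[185,0.041,-0.031,0.004,-5.5],[185,0.082,-0.061,0.008,-10.9],[185,0.124,-0.092,0.012,-16.4],[185,0.165,-0.123,0.015,-21.9],[185,0.206,-0.153,0.019,-27.3],[185,0.247,-0.184,0.023,-32.8],[185,0.289,-0.215,0.027,-38.3],[185,0.330,-0.245,0.031,-43.7],[185,0.371,-0.276,0.035,-49.2],[185,0.412,-0.306,0.039,-54.7]]' 20
python3 - <<'E'
from h import *
for w in PC: print(np.round(w,3))
w=PC[0]; rows(lin((w[0],w[1],.03,w[3]),5),185)
E
```

```text
clock: 2.75
tool_pos: [0.4757, -0.2141, 0.1998]
eef_rot: [0.828, 0.561, 0.0, 0.0]
contact_force: [0.9, -0.1, 1.3]
opening: 0.273
[ 4.7500e-01 -2.1500e-01  5.0000e-03  6.7788e+01]
[ 4.7800e-01 -2.0500e-01  5.0000e-03  6.7498e+01]
[ 4.8200e-01 -1.9500e-01  5.0000e-03  6.6979e+01]
[ 4.8600e-01 -1.8500e-01  5.0000e-03  6.6179e+01]
[ 4.9000e-01 -1.7500e-01  5.0000e-03  6.5083e+01]
[ 4.9400e-01 -1.6500e-01  5.0000e-03  6.3696e+01]
[ 4.9800e-01 -1.5500e-01  5.0000e-03  6.2013e+01]
[ 5.0300e-01 -1.4500e-01  5.0000e-03  5.9996e+01]
[ 5.0700e-01 -1.3500e-01  5.0000e-03  5.7564e+01]
[ 5.120e-01 -1.250e-01  5.000e-03  5.459e+01]
[ 5.1700e-01 -1.1600e-01  5.0000e-03  5.0901e+01]
[ 5.2200e-01 -1.0600e-01  5.0000e-03  4.6291e+01]
[ 5.2800e-01 -9.7000e-02  5.0000e-03  4.0584e+01]
[ 5.3500e-01 -8.7000e-02  5.0000e-03  3.3775e+01]
[ 5.4200e-01 -7.9000e-02  5.0000e-03  2.6217e+01]
[ 5.5100e-01 -7.2000e-02  5.0000e-03  1.8691e+01]
[ 5.6100e-01 -6.7000e-02  5.0000e-03  1.2186e+01]
[ 5.710e-01 -6.500e-02  5.000e-03  7.432e+00]
[ 0.582 -0.063  0.005  4.55 ]
[ 0.593 -0.062  0.005  3.121]
[ 0.603 -0.062  0.005  2.546]
[ 0.614 -0.061  0.005  2.36 ]
[ 0.625 -0.061  0.005  2.312]
[ 0.636 -0.06   0.005  2.302]
t 2.75 tcp [ 0.4757 -0.2141  0.1998] h 68.2 F [ 0.9 -0.1  1.3] open 0.273
[[185,-0.000,-0.000,0.034,0.1],[185,-0.000,-0.000,0.068,0.2],[185,-0.001,-0.001,0.102,0.3],[185,-0.001,-0.001,0.136,0.3],[185,-0.001,-0.001,0.170,0.4]]
```

```bash
python3 -m creep '[[185,0,0,0.04,0.1],[185,0,0,0.08,0.2],[185,-0.001,-0.001,0.12,0.3],[185,-0.001,-0.001,0.15,0.4],[185,-0.001,-0.001,0.17,0.4],[185,-0.001,-0.001,0.17,0.4]]'
python3 - <<'E'
from h import *
p=imaging.snapshot("top"); cv2.imwrite("pics/top1.png",cv2.resize(p["image"][115:315,235:435],None,fx=3,fy=3,interpolation=cv2.INTER_CUBIC))
q=imaging.snapshot("side"); cv2.imwrite("pics/side1.png",cv2.resize(q["image"][140:340,200:400],None,fx=3,fy=3,interpolation=cv2.INTER_CUBIC))
w=PC[0]; rows(lin((w[0],w[1],.005,w[3]),3),185)
E
```

```text
clock: 3.5
tool_pos: [0.4726, -0.2156, 0.0286]
eef_rot: [0.831, 0.557, -0.001, -0.001]
contact_force: [0.5, -0.6, 0.3]
opening: 0.274
t 3.6 tcp [ 0.4736 -0.216   0.0302] h 67.6 F [-0.7 -1.3  0.4] open 0.272
[[185,0.000,0.000,0.008,-0.0],[185,0.001,0.000,0.017,-0.1],[185,0.001,0.000,0.025,-0.1]]
```

View pics/top1.png

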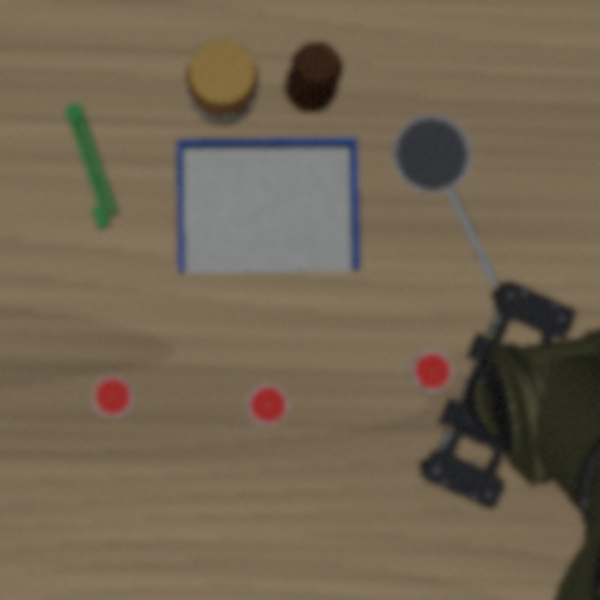

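View pics/side1.png

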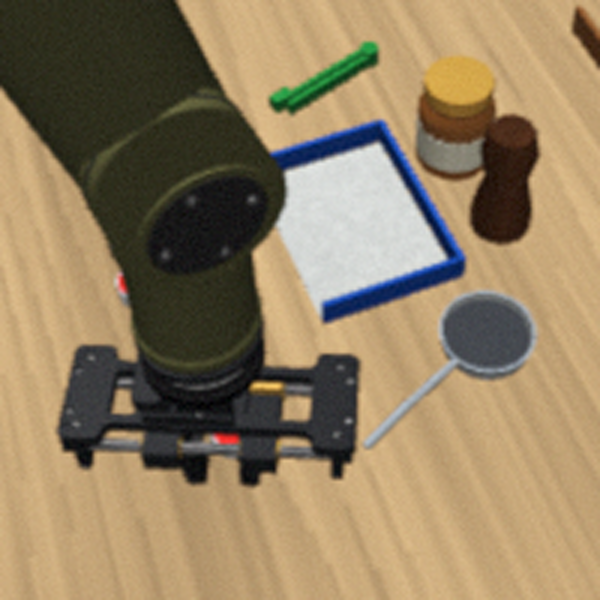

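The top picture shows the fingers behind the right tea light, which is at (433,371). The gripper's long side lies along the jaws and clears the strainer handle. Next I lower the fingers and push.

```bash
python3 -m creep '[[185,0,0,0.012,0],[185,0.001,0,0.022,0],[185,0.001,0,0.025,0],[185,0.001,0,0.025,0]]'
python3 - <<'E'
from h import *
rows(PC[1:11],185)
E
```

```text
clock: 4.1
tool_pos: [0.4734, -0.2149, 0.0045]
eef_rot: [0.831, 0.557, -0.0, -0.0]
contact_force: [-0.7, -0.1, 0.4]
opening: 0.276
t 4.1 tcp [ 0.4734 -0.2149  0.0045] h 67.7 F [-0.7 -0.1  0.4] open 0.276
[[185,0.011,0.001,-0.001,0.2],[185,0.022,0.001,-0.001,0.7],[185,0.033,0.000,-0.001,1.5],[185,0.043,0.000,-0.001,2.6],[185,0.054,0.000,-0.001,4.0],[185,0.065,0.000,-0.001,5.6],[185,0.076,0.000,-0.001,7.7],[185,0.087,0.001,-0.001,10.1],[185,0.097,0.002,-0.001,13.1],[185,0.108,0.003,-0.001,16.8]]
```

```bash
python3 -m creep '[[185,0.011,0.001,0,0.2],[185,0.022,0.001,0,0.7],[185,0.033,0,0,1.5],[185,0.043,0,0,2.6],[185,0.054,0,0,4.0],[185,0.065,0,0,5.6],[185,0.076,0,0,7.7],[185,0.087,0.001,0,10.1],[185,0.097,0.002,0,13.1],[185,0.108,0.003,0,16.8]]'
python3 - <<'E'
from h import *
p=imaging.snapshot("top"); cv2.imwrite("pics/top2.png",cv2.resize(p["image"][115:315,235:435],None,fx=3,fy=3,interpolation=cv2.INTER_CUBIC))
print([x[0].round(3) for x in reds(p)])
rows(PC[11:21],185)
E
```

```text
clock: 5.35
tool_pos: [0.5178, -0.1157, 0.0047]
eef_rot: [0.904, 0.428, 0.0, 0.0]
contact_force: [-0.6, -0.3, 0.1]
opening: 0.275
[array([0.459, 0.126, 0.016]), array([ 0.455, -0.02 ,  0.016])]
t 5.4 tcp [ 0.519  -0.1135  0.0047] h 50.7 F [ 0.7  0.6 -0.4] open 0.274
[[185,0.008,-0.002,-0.000,4.4],[185,0.019,-0.003,-0.000,10.1],[185,0.030,-0.004,-0.000,16.9],[185,0.041,-0.004,-0.000,24.4],[185,0.052,-0.002,-0.000,32.0],[185,0.062,0.003,-0.000,38.5],[185,0.071,0.010,-0.000,43.2],[185,0.079,0.017,-0.000,46.1],[185,0.086,0.025,-0.000,47.5],[185,0.094,0.032,-0.000,48.1]]
```

View pics/top2.png

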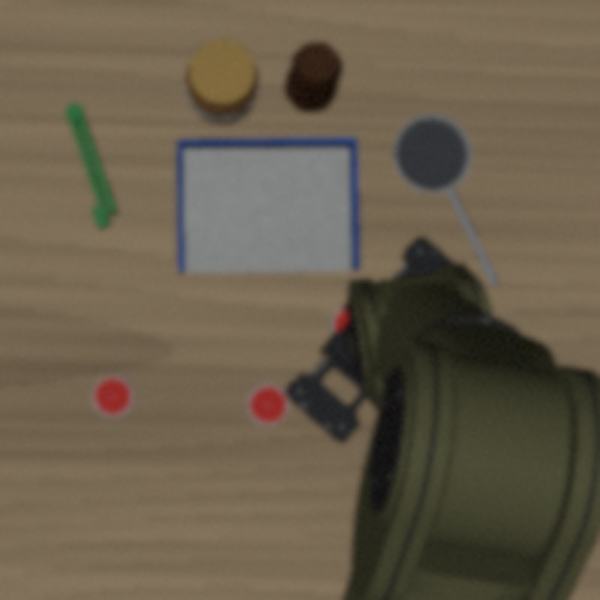

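The red edge shows at (345,320) just ahead of the fingers, so the tea light is being carried along in the gap between them. I continue.

```bash
python3 -m creep '[[185,0.008,-0.002,0,4.4],[185,0.019,-0.003,0,10.1],[185,0.030,-0.004,0,16.9],[185,0.041,-0.004,0,24.4],[185,0.052,-0.002,0,32.0],[185,0.062,0.003,0,38.5],[185,0.071,0.010,0,43.2],[185,0.079,0.017,0,46.1],[185,0.086,0.025,0,47.5],[185,0.094,0.032,0,48.1]]'
python3 - <<'E'
from h import *
p=imaging.snapshot("top"); cv2.imwrite("pics/top3.png",cv2.resize(p["image"][115:315,235:435],None,fx=3,fy=3,interpolation=cv2.INTER_CUBIC))
q=imaging.snapshot("side"); cv2.imwrite("pics/side3.png",cv2.resize(q["image"][140:340,200:400],None,fx=3,fy=3,interpolation=cv2.INTER_CUBIC))
print([x[0].round(3) for x in reds(p)],[x[0].round(3) for x in reds(q)])
rows(PC[21:],185)
E
```

```text
clock: 6.65
tool_pos: [0.6022, -0.0638, 0.0047]
eef_rot: [1.0, 0.024, -0.0, 0.0]
contact_force: [-1.4, 0.2, -0.5]
opening: 0.274
[array([0.459, 0.126, 0.016])] [array([0.46 , 0.126, 0.016]), array([ 0.456, -0.02 ,  0.016])]
t 6.75 tcp [ 0.6033 -0.0633  0.0048] h 2.8 F [-0.4  0.1 -0.7] open 0.275
[[185,0.011,-0.002,-0.000,0.4],[185,0.022,-0.001,-0.000,0.5],[185,0.032,-0.001,-0.000,0.5]]
```

View pics/top3.png

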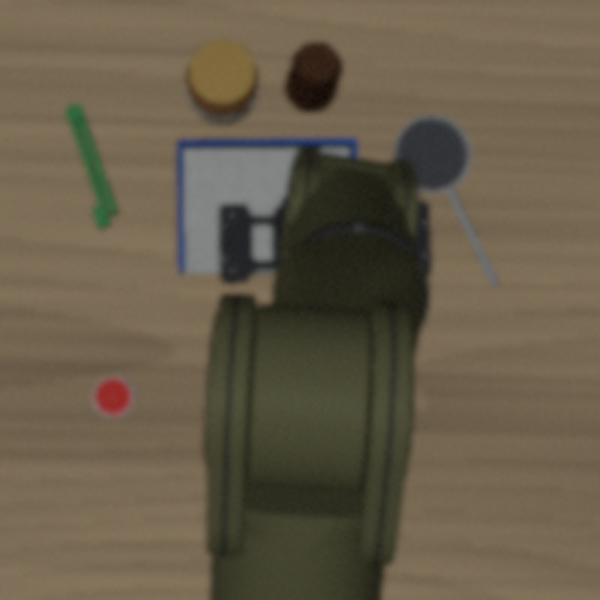

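View pics/side3.png

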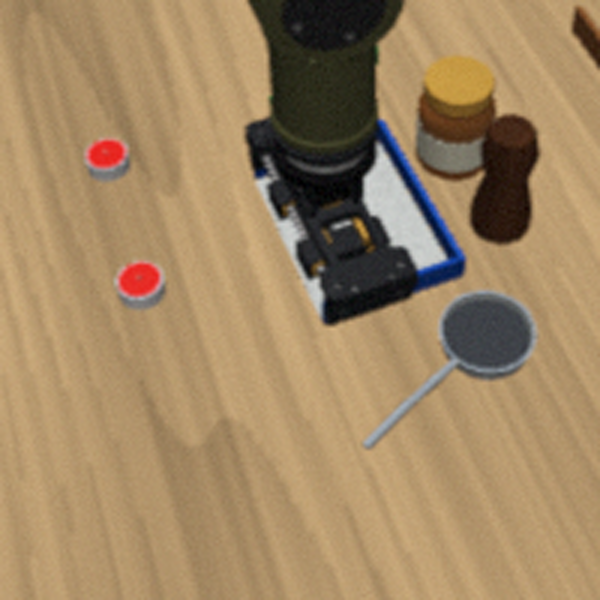

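The side picture shows the gripper over the tray mouth and inside the right wall, with honey and pepper well clear. Next come the last advance, a retreat and a lift.

```bash
python3 -m creep '[[185,0.011,-0.001,0,0.4],[185,0.022,-0.001,0,0.5],[185,0.032,-0.001,0,0.5],[185,0.032,-0.001,0,0.5],[185,0.022,-0.001,0,0.5],[185,0.005,-0.001,0,0.5],[185,0,-0.001,-0.05,0.5],[185,-0.05,-0.001,-0.10,0.5],[185,-0.1,-0.001,-0.12,0.5],[185,-0.1,-0.001,-0.12,0.5]]'
python3 - <<'E'
from h import *
q=imaging.snapshot("side"); cv2.imwrite("pics/side4.png",cv2.resize(q["image"][140:340,200:400],None,fx=3,fy=3,interpolation=cv2.INTER_CUBIC))
for x in reds(q): print(x[0].round(3),to_tray(x[0]).round(3))
for w in PA: print(np.round(w,3).tolist())
w=PA[0]; rows(lin((w[0],w[1],.12,w[3]),10),185)
E
```

```text
clock: 8.0
tool_pos: [0.495, -0.0682, 0.1262]
eef_rot: [1.0, 0.018, -0.003, 0.0]
contact_force: [0.6, -0.2, -0.1]
opening: 0.275
[0.46  0.126 0.016] [-0.177  0.148]
[ 0.66  -0.06   0.016] [ 0.016 -0.045]
[ 0.456 -0.02   0.016] [-0.187  0.003]
[0.434, 0.161, 0.005, -54.69]
[0.44, 0.153, 0.005, -54.443]
[0.446, 0.144, 0.005, -54.003]
[0.452, 0.135, 0.005, -53.327]
[0.458, 0.126, 0.005, -52.409]
[0.465, 0.117, 0.005, -51.262]
[0.471, 0.109, 0.005, -49.894]
[0.477, 0.1, 0.005, -48.291]
[0.484, 0.092, 0.005, -46.408]
[0.491, 0.083, 0.005, -44.172]
[0.498, 0.075, 0.005, -41.478]
[0.505, 0.067, 0.005, -38.186]
[0.512, 0.059, 0.005, -34.136]
[0.52, 0.051, 0.005, -29.194]
[0.528, 0.044, 0.005, -23.377]
[0.537, 0.038, 0.005, -17.005]
[0.547, 0.033, 0.005, -10.75]
[0.557, 0.03, 0.005, -5.435]
[0.568, 0.029, 0.005, -1.628]
[0.579, 0.028, 0.005, 0.624]
[0.589, 0.028, 0.005, 1.709]
[0.6, 0.028, 0.005, 2.13]
[0.611, 0.029, 0.005, 2.26]
[0.621, 0.029, 0.005, 2.293]
[0.632, 0.03, 0.005, 2.299]
t 8.05 tcp [ 0.4988 -0.0678  0.1257] h 2.2 F [ 0.4 -0.1  0.3] open 0.275
[[185,-0.006,-0.023,0.001,5.7],[185,-0.011,-0.046,0.001,11.4],[185,-0.017,-0.069,0.002,17.1],[185,-0.022,-0.093,0.002,22.7],[185,-0.028,-0.116,0.003,28.4],[185,-0.033,-0.139,0.003,34.1],[185,-0.039,-0.162,0.004,39.8],[185,-0.045,-0.185,0.005,45.5],[185,-0.050,-0.208,0.005,51.2],[185,-0.056,-0.231,0.006,56.9]]
```

View pics/side4.png

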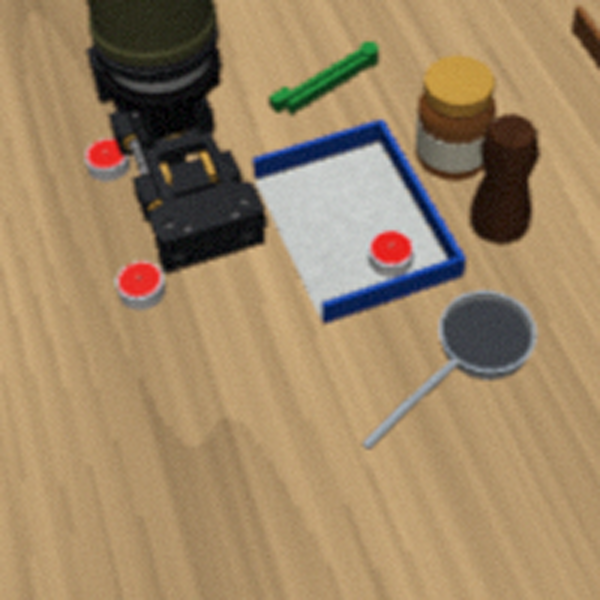

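The first tea light stands in the tray at (0.016,-0.045), as planned; it shows at (391,248) in the picture. Next is the left one.

```bash
python3 -m creep '[[185,-0.006,-0.023,0.001,5.7],[185,-0.011,-0.046,0.001,11.4],[185,-0.017,-0.069,0.002,17.1],[185,-0.022,-0.093,0.002,22.7],[185,-0.028,-0.116,0.003,28.4],[185,-0.033,-0.139,0.003,34.1],[185,-0.039,-0.162,0.004,39.8],[185,-0.045,-0.185,0.005,45.5],[185,-0.050,-0.208,0.005,51.2],[185,-0.056,-0.231,0.006,56.9]]'
python3 - <<'E'
from h import *
w=PA[0]; rows(lin((w[0],w[1],.03,w[3]),3),185)
E
```

```text
clock: 9.3
tool_pos: [0.4373, 0.1625, 0.1181]
eef_rot: [0.888, -0.46, 0.0, -0.0]
contact_force: [0.6, 0.1, 0.5]
opening: 0.275
t 9.3 tcp [0.4373 0.1625 0.1181] h -54.8 F [0.6 0.1 0.5] open 0.275
[[185,-0.000,0.001,0.029,-0.0],[185,-0.001,0.002,0.059,-0.1],[185,-0.001,0.003,0.088,-0.1]]
```

```bash
python3 -m creep '[[185,0,0.001,0.03,0],[185,-0.001,0.002,0.06,0],[185,-0.001,0.003,0.088,0],[185,-0.001,0.003,0.088,0]]'
python3 - <<'E'
from h import *
q=imaging.snapshot("side"); cv2.imwrite("pics/side5.png",cv2.resize(q["image"][100:300,180:380],None,fx=3,fy=3,interpolation=cv2.INTER_CUBIC))
p=imaging.snapshot("top"); print([x[0].round(3) for x in reds(p)])
w=PA[0]; rows([(w[0],w[1],.0055,w[3])],185)
E
```

```text
clock: 9.8
tool_pos: [0.4331, 0.1603, 0.0289]
eef_rot: [0.888, -0.459, -0.001, 0.001]
contact_force: [-0.0, 0.9, 0.1]
opening: 0.273
[array([ 0.659, -0.059,  0.016]), array([0.459, 0.126, 0.016]), array([ 0.455, -0.02 ,  0.016])]
t 9.9 tcp [0.4341 0.1604 0.0307] h -54.7 F [-0.1  0.2 -0.8] open 0.273
[[185,-0.001,-0.001,0.025,0.0]]
```

View pics/side5.png

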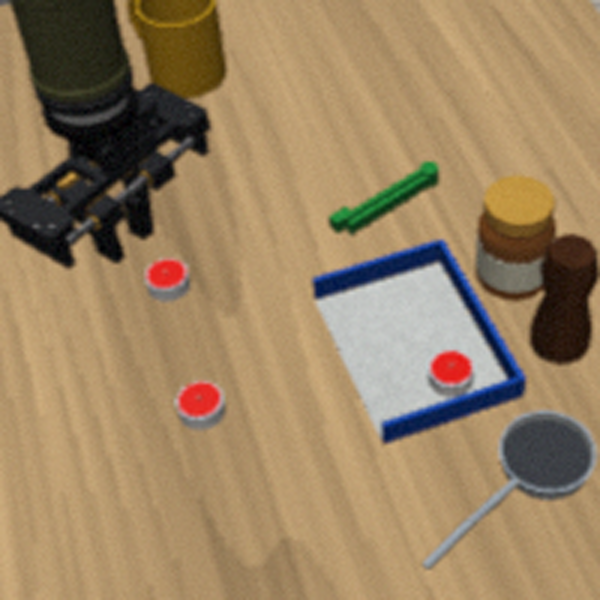

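The fingers, at about (105,245) and (140,225), are behind the left tea light at (167,272), and the mug is well clear. I lower the fingers and push.

```bash
python3 -m creep '[[185,-0.001,-0.001,0.015,0],[185,-0.001,-0.001,0.025,0],[185,-0.001,-0.001,0.025,0],[185,-0.001,-0.001,0.025,0]]'
python3 - <<'E'
from h import *
rows(PA[1:11],185)
E
```

```text
clock: 10.4
tool_pos: [0.4362, 0.1626, 0.0079]
eef_rot: [0.888, -0.461, -0.001, 0.001]
contact_force: [-0.1, -0.8, 0.3]
opening: 0.271
t 10.4 tcp [0.4362 0.1626 0.0079] h -54.8 F [-0.1 -0.8  0.3] open 0.271
[[185,0.011,0.002,0.003,-0.4],[185,0.021,0.003,0.003,-0.8],[185,0.032,0.003,0.003,-1.5],[185,0.043,0.003,0.003,-2.4],[185,0.053,0.003,0.003,-3.6],[185,0.064,0.003,0.003,-4.9],[185,0.075,0.002,0.003,-6.5],[185,0.085,0.002,0.003,-8.4],[185,0.096,0.001,0.003,-10.7],[185,0.107,0.000,0.003,-13.4]]
```

```bash
python3 -m creep '[[185,0.011,0.001,0.001,-0.4],[185,0.021,0.001,0.001,-0.8],[185,0.032,0.001,0.001,-1.5],[185,0.043,0.001,0.001,-2.4],[185,0.053,0.001,0.001,-3.6],[185,0.064,0.001,0.001,-4.9],[185,0.075,0.001,0.001,-6.5],[185,0.085,0.001,0.001,-8.4],[185,0.096,0.001,0.001,-10.7],[185,0.107,0,0.001,-13.4]]'
python3 - <<'E'
from h import *
p=imaging.snapshot("side"); cv2.imwrite("pics/side6.png",cv2.resize(p["image"][100:300,180:380],None,fx=3,fy=3,interpolation=cv2.INTER_CUBIC))
rows(PA[11:21],185)
E
```

```text
clock: 11.65
tool_pos: [0.4979, 0.0745, 0.006]
eef_rot: [0.936, -0.351, -0.001, 0.001]
contact_force: [-0.3, -0.9, 1.2]
opening: 0.275
t 11.7 tcp [0.4995 0.0728 0.0061] h -41.1 F [ 0.8 -0.3  1.1] open 0.275
[[185,0.008,0.001,0.001,-2.9],[185,0.019,0.002,0.001,-7.0],[185,0.030,0.003,0.001,-11.9],[185,0.041,0.003,0.001,-17.7],[185,0.052,0.002,0.001,-24.1],[185,0.062,-0.001,0.001,-30.4],[185,0.072,-0.006,0.001,-35.7],[185,0.081,-0.012,0.001,-39.5],[185,0.089,-0.018,0.001,-41.7],[185,0.097,-0.025,0.001,-42.8]]
```

View pics/side6.png

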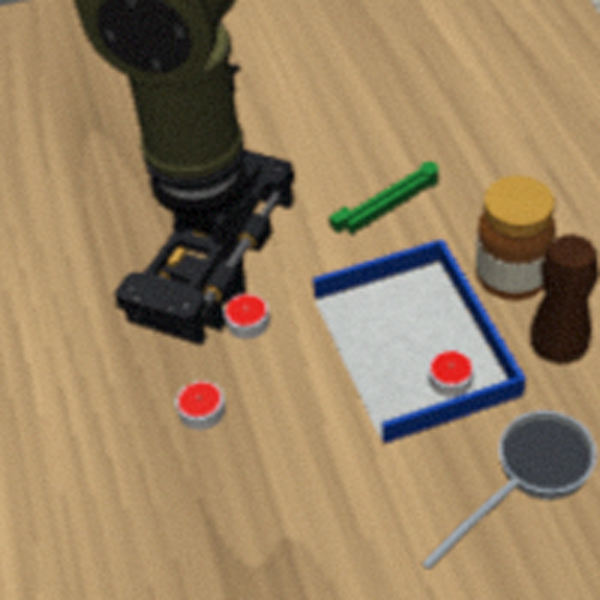

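The left tea light, now at (246,313), sits between the fingers on course for the tray. I continue.

```bash
python3 -m creep '[[185,0.008,0.001,0.001,-2.9],[185,0.019,0.002,0.001,-7.0],[185,0.030,0.003,0.001,-11.9],[185,0.041,0.003,0.001,-17.7],[185,0.052,0.002,0.001,-24.1],[185,0.062,-0.001,0.001,-30.4],[185,0.072,-0.006,0.001,-35.7],[185,0.081,-0.012,0.001,-39.5],[185,0.089,-0.018,0.001,-41.7],[185,0.097,-0.025,0.001,-42.8]]'
python3 - <<'E'
from h import *
p=imaging.snapshot("side"); cv2.imwrite("pics/side7.png",cv2.resize(p["image"][100:300,180:380],None,fx=3,fy=3,interpolation=cv2.INTER_CUBIC))
rows(PA[21:],185)
E
```

```text
clock: 12.95
tool_pos: [0.5874, 0.03, 0.0047]
eef_rot: [1.0, 0.014, -0.002, 0.001]
contact_force: [1.0, -0.3, 0.5]
opening: 0.273
t 13.0 tcp [0.5895 0.0301 0.0049] h 1.6 F [ 2.4  0.3 -0.3] open 0.274
[[185,0.010,0.002,-0.000,-0.5],[185,0.021,0.002,-0.000,-0.6],[185,0.032,0.002,-0.000,-0.7],[185,0.042,0.002,-0.000,-0.7]]
```

View pics/side7.png

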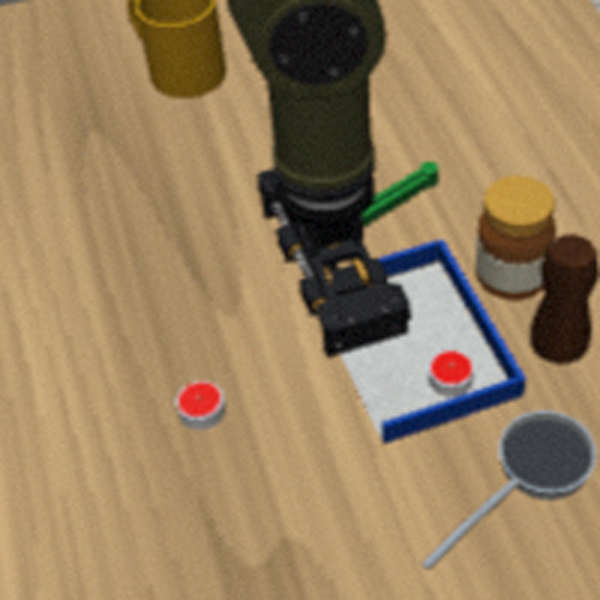

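The gripper is at the tray mouth and inside the left wall. The right tea light at (451,370) hasn't moved. I make the last advance, then retreat back and up.

```bash
python3 -m creep '[[185,0.010,0.001,0,-0.5],[185,0.021,0.001,0,-0.6],[185,0.032,0.001,0,-0.7],[185,0.042,0.001,0,-0.7],[185,0.042,0.001,0,-0.7],[185,0.030,0.001,0,-0.7],[185,0.013,0.001,0,-0.7],[185,0.0,0.001,-0.05,-0.7],[185,-0.05,0.001,-0.10,-0.7],[185,-0.11,0.001,-0.12,-0.7]]'
python3 - <<'E'
from h import *
q=imaging.snapshot("side"); cv2.imwrite("pics/side8.png",cv2.resize(q["image"][100:300,180:380],None,fx=3,fy=3,interpolation=cv2.INTER_CUBIC))
for x in reds(q): print(x[0].round(3),to_tray(x[0]).round(3))
for w in PB: print(np.round(w,3).tolist())
w=PB[0]; rows(lin((w[0],w[1],.10,w[3]),4),185)
E
```

```text
clock: 14.25
tool_pos: [0.4855, 0.0262, 0.124]
eef_rot: [1.0, 0.02, 0.001, 0.001]
contact_force: [0.3, 0.5, 0.4]
opening: 0.278
[0.656 0.031 0.016] [0.015 0.046]
[ 0.66  -0.06   0.016] [ 0.016 -0.045]
[ 0.456 -0.02   0.016] [-0.187  0.003]
[0.412, -0.02, 0.005, -0.254]
[0.423, -0.02, 0.005, -0.176]
[0.434, -0.02, 0.005, -0.045]
[0.444, -0.02, 0.005, 0.139]
[0.455, -0.02, 0.005, 0.363]
[0.466, -0.02, 0.005, 0.605]
[0.477, -0.02, 0.005, 0.848]
[0.488, -0.02, 0.005, 1.079]
[0.499, -0.02, 0.005, 1.297]
[0.51, -0.02, 0.005, 1.499]
[0.521, -0.019, 0.005, 1.685]
[0.532, -0.019, 0.005, 1.854]
[0.542, -0.019, 0.005, 2.0]
[0.553, -0.019, 0.005, 2.117]
[0.564, -0.018, 0.005, 2.202]
[0.575, -0.018, 0.005, 2.254]
[0.586, -0.017, 0.005, 2.282]
[0.597, -0.017, 0.005, 2.294]
t 14.3 tcp [0.4715 0.0252 0.1247] h 2.2 F [-8.9 -0.2  0.6] open 0.272
[[185,-0.015,0.011,0.006,0.6],[185,-0.030,0.021,0.013,1.2],[185,-0.046,0.032,0.019,1.8],[185,-0.061,0.043,0.026,2.4]]
```

View pics/side8.png

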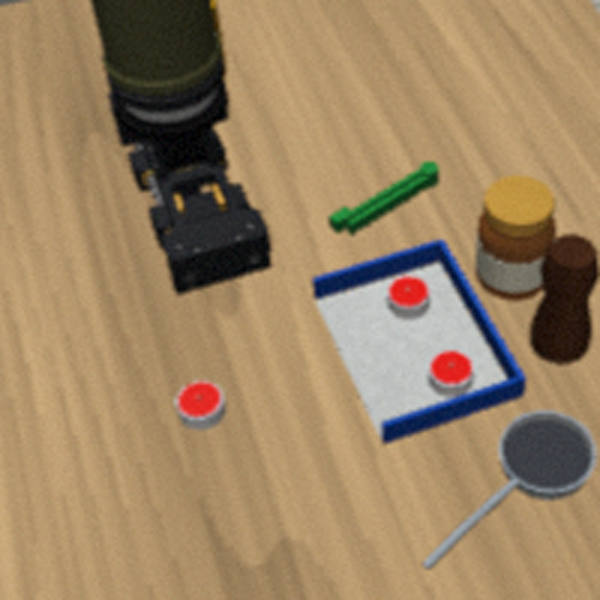

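Both outer tea lights are in the tray, at (408,292) and (451,368). Now the middle one; the arm was still settling, so I re-measure once it is above.

```bash
python3 -m creep '[[185,-0.02,0.011,0.0,0.6],[185,-0.04,0.025,0.0,1.2],[185,-0.06,0.040,0.01,1.8],[185,-0.066,0.045,0.02,2.4],[185,-0.066,0.045,0.02,2.4],[185,-0.066,0.045,0.02,2.4]]'
python3 - <<'E'
from h import *
w=PB[0]; rows(lin((w[0],w[1],.005,w[3]),4),185)
E
```

```text
clock: 15.05
tool_pos: [0.4214, -0.0209, 0.1025]
eef_rot: [1.0, -0.001, -0.001, 0.001]
contact_force: [0.9, -0.1, -0.2]
opening: 0.275
t 15.05 tcp [ 0.4214 -0.0209  0.1025] h -0.1 F [ 0.9 -0.1 -0.2] open 0.275
[[185,-0.002,-0.000,0.024,0.0],[185,-0.005,-0.001,0.049,0.1],[185,-0.007,-0.001,0.073,0.1],[185,-0.009,-0.001,0.098,0.1]]
```

```bash
python3 -m creep '[[185,-0.009,0,0.0,0],[185,-0.009,0,0.04,0],[185,-0.009,-0.001,0.07,0],[185,-0.009,-0.001,0.07,0],[185,-0.009,-0.001,0.07,0]]'
python3 - <<'E'
from h import *
p=imaging.snapshot("side"); cv2.imwrite("pics/side9.png",cv2.resize(p["image"][100:300,180:380],None,fx=3,fy=3,interpolation=cv2.INTER_CUBIC))
w=PB[0]; rows([w],185)
E
```

```text
clock: 15.68
tool_pos: [0.4226, -0.0206, 0.0422]
eef_rot: [1.0, -0.002, -0.012, 0.0]
contact_force: [0.1, 0.5, -0.3]
opening: 0.277
t 15.72 tcp [ 0.4225 -0.0206  0.0425] h -0.3 F [ 0.5 -0.5 -0.6] open 0.275
[[185,-0.010,-0.001,0.038,-0.0]]
```

View pics/side9.png

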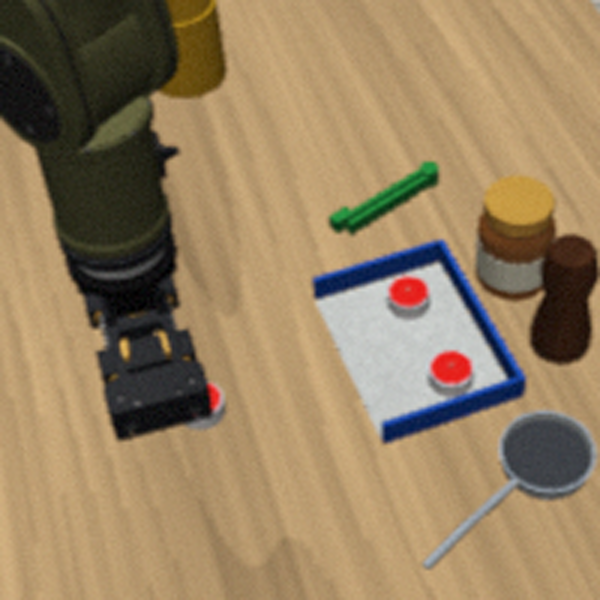

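```bash
python3 - <<'E'
from h import *
s,R=pose(); print(s["q"].round(3)); print(R.round(3))
p=imaging.snapshot("top"); cv2.imwrite("pics/top9.png",cv2.resize(p["image"][115:315,235:435],None,fx=3,fy=3,interpolation=cv2.INTER_CUBIC))
w=imaging.snapshot("wrist"); cv2.imwrite("pics/w9.png",w["image"])
E
```

```text
[-0.087  0.866  0.046  2.278 -1.     0.043 -0.632]
[[ 1.    -0.005 -0.025]
 [-0.005 -1.    -0.   ]
 [-0.025  0.    -1.   ]]
```

View pics/w9.png

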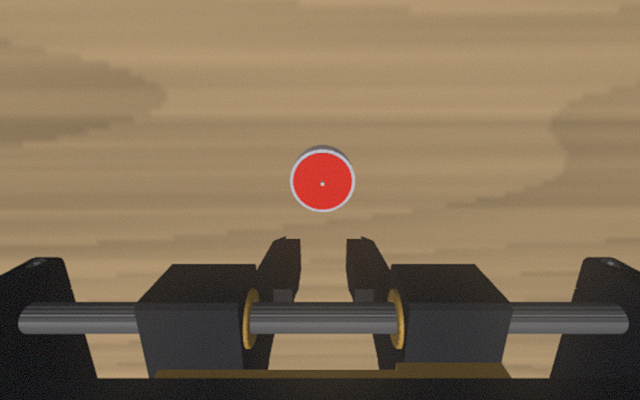

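The wrist picture shows the middle tea light at (322,180), straight ahead of the fingers. However, joint 6 is at its lower limit (0.043), so I can't get straight behind this tea light at counter height. I'll push it first to +y from its right side, where the reach is enough, then curve into the tray. The tool heading will be skewed so the TCP stays further out.

```bash
cat >> h.py <<'E'
def push2(step=.010,off=.0218,back=.02,sk=27):
    from scipy.ndimage import gaussian_filter1d as G
    C=np.array([.4555,-.020]);P=np.array([.4555,.05]);E=tr(-.026,0)
    u=np.linspace(0,1,400)[:,None]; b=(1-u)**2*C+2*u*(1-u)*P+u*u*E
    path=np.vstack([C-[0,back],b]); L=np.r_[0,np.cumsum(np.linalg.norm(np.diff(path,axis=0),axis=1))]
    n=int(np.ceil(L[-1]/step)); s=np.linspace(0,L[-1],n+1)
    q=np.c_[np.interp(s,L,path[:,0]),np.interp(s,L,path[:,1])]
    g=np.gradient(path,L,axis=0); hd=np.unwrap(np.arctan2(g[:,1],g[:,0])); H=G(np.interp(s,L,hd),1.5,mode='nearest')
    H=H+np.radians(sk)*np.clip(1-s/(.6*L[-1]),0,1)
    return [(*(c-off*np.array([np.cos(h),np.sin(h)])),.006,np.degrees(h)) for c,h in zip(q,H)]
PB=push2()
E
python3 - <<'E'
from h import *
for w in PB: print(np.round(w,3).tolist(), round(np.hypot(w[0],w[1]),4))
rows([(.51,-.07,.08,0)],174)
E
```

```text
[0.465, -0.06, 0.006, 116.296] 0.469
[0.464, -0.05, 0.006, 112.134] 0.4664
[0.461, -0.041, 0.006, 104.89] 0.463
[0.458, -0.032, 0.006, 93.238] 0.4587
[0.455, -0.022, 0.006, 77.449] 0.4554
[0.455, -0.012, 0.006, 59.575] 0.4548
[0.458, -0.003, 0.006, 42.309] 0.4578
[0.464, 0.005, 0.006, 27.594] 0.4641
[0.472, 0.01, 0.006, 16.012] 0.4723
[0.481, 0.013, 0.006, 7.131] 0.4816
[0.491, 0.015, 0.006, 0.186] 0.4913
[0.501, 0.016, 0.006, -5.477] 0.5012
[0.511, 0.016, 0.006, -10.303] 0.5111
[0.521, 0.015, 0.006, -13.707] 0.5209
[0.53, 0.013, 0.006, -15.431] 0.5306
[0.54, 0.011, 0.006, -16.867] 0.5401
[0.55, 0.008, 0.006, -18.085] 0.5496
[0.559, 0.005, 0.006, -19.135] 0.5591
[0.568, 0.002, 0.006, -20.046] 0.5685
[0.578, -0.001, 0.006, -20.828] 0.5778
[0.587, -0.004, 0.006, -21.458] 0.5871
[0.596, -0.008, 0.006, -21.898] 0.5963
t 15.82 tcp [ 0.4227 -0.0207  0.0428] h -0.3 F [ 0.2 -0.7  0.9] open 0.274
[[174,0.087,0.049,-0.039,-0.3]]
```

```bash
python3 - <<'E'
s=open('h.py').read()
s=s.replace("P=np.array([.4555,.05]);E=tr(-.026,0)","P=np.array([.4555,.04]);Q=np.array([.505,.06]);E=tr(-.026,0)")
s=s.replace("b=(1-u)**2*C+2*u*(1-u)*P+u*u*E\n    path=np.vstack([C-[0,back],b]);","b=(1-u)**3*C+3*u*(1-u)**2*P+3*u*u*(1-u)*Q+u**3*E\n    path=np.vstack([C-[0,back],b]);")
s=s.replace("H=H+np.radians(sk)*np.clip(1-s/(.6*L[-1]),0,1)","H=H+np.radians(np.interp(s/L[-1],[0,.45,1],[sk,sk,12]))")
open('h.py','w').write(s)
E
python3 - <<'E'
from h import *
for w in PB: print(np.round(w,3).tolist(), round(np.hypot(w[0],w[1]),4))
E
```

```text
[0.465, -0.059, 0.006, 116.642] 0.4691
[0.465, -0.05, 0.006, 115.641] 0.4676
[0.464, -0.04, 0.006, 113.121] 0.4658
[0.463, -0.031, 0.006, 108.316] 0.4639
[0.462, -0.022, 0.006, 100.892] 0.4622
[0.461, -0.013, 0.006, 90.955] 0.4612
[0.461, -0.004, 0.006, 78.951] 0.4613
[0.463, 0.005, 0.006, 65.754] 0.4633
[0.467, 0.012, 0.006, 52.605] 0.4676
[0.474, 0.018, 0.006, 40.708] 0.4739
[0.481, 0.022, 0.006, 30.774] 0.4817
[0.49, 0.025, 0.006, 22.14] 0.4902
[0.498, 0.026, 0.006, 14.867] 0.4991
[0.508, 0.026, 0.006, 8.96] 0.5082
[0.517, 0.024, 0.006, 4.047] 0.5173
[0.526, 0.023, 0.006, -0.146] 0.5264
[0.535, 0.02, 0.006, -3.814] 0.5354
[0.544, 0.017, 0.006, -7.089] 0.5443
[0.553, 0.014, 0.006, -10.063] 0.5532
[0.562, 0.01, 0.006, -12.8] 0.5619
[0.571, 0.006, 0.006, -15.342] 0.5706
[0.579, 0.001, 0.006, -17.697] 0.5793
[0.588, -0.003, 0.006, -19.828] 0.5878
[0.596, -0.008, 0.006, -21.675] 0.5963
```

```bash
python3 -m creep '[[174,0,0,-0.04,0],[174,0.04,0.02,-0.04,0],[174,0.08,0.045,-0.04,0],[174,0.08,0.05,-0.04,-8],[174,0.08,0.05,-0.04,-18],[174,0.08,0.05,-0.04,-28],[174,0.08,0.05,-0.04,-38],[174,0.08,0.05,-0.04,-48],[174,0.08,0.05,-0.04,-58],[174,0.08,0.05,-0.04,-58]]'
python3 - <<'E'
from h import *
w=PB[0]; rows([(w[0],w[1]-.005,.05,w[3])],174); print(pose()[0]["q"].round(2))
E
```

```text
clock: 17.08
tool_pos: [0.5035, -0.0709, 0.0809]
eef_rot: [0.876, 0.482, -0.01, -0.006]
contact_force: [0.3, 0.4, 0.4]
opening: 0.314
t 17.07 tcp [ 0.5035 -0.0709  0.0809] h 57.7 F [0.3 0.4 0.4] open 0.314
[[174,-0.015,-0.035,0.032,-59.0]]
[-0.08  0.83  0.21  2.03 -0.45  0.36 -0.07]
```

```bash
python3 -m creep '[[174,0,-0.005,0,-9],[174,-0.005,-0.015,0,-18],[174,-0.010,-0.025,0,-27],[174,-0.015,-0.035,0,-36],[174,-0.015,-0.035,0.01,-45],[174,-0.015,-0.035,0.02,-54],[174,-0.015,-0.035,0.03,-59],[174,-0.015,-0.035,0.032,-59],[174,-0.015,-0.035,0.032,-59]]'
python3 - <<'E'
from h import *
q=imaging.snapshot("side"); cv2.imwrite("pics/side10.png",cv2.resize(q["image"][100:300,180:380],None,fx=3,fy=3,interpolation=cv2.INTER_CUBIC))
p=imaging.snapshot("top"); print([x[0].round(3) for x in reds(p)],[x[0].round(3) for x in reds(q)]); cv2.imwrite("pics/top10.png",cv2.resize(p["image"][115:315,235:435],None,fx=3,fy=3,interpolation=cv2.INTER_CUBIC))
w=PB[0]; rows([(w[0],w[1]-.005,.006,w[3])],174); print(pose()[0]["q"].round(2),pose()[1].round(3))
E
```

```text
clock: 18.2
tool_pos: [0.4652, -0.0652, 0.0495]
eef_rot: [0.525, 0.851, -0.007, -0.01]
contact_force: [0.7, -0.4, -0.5]
opening: 0.317
[array([0.655, 0.032, 0.016]), array([ 0.659, -0.059,  0.016]), array([ 0.462, -0.02 ,  0.016])] [array([0.656, 0.031, 0.016]), array([ 0.66 , -0.06 ,  0.016])]
t 18.3 tcp [ 0.4654 -0.0652  0.0497] h 116.7 F [-0.4 -0.7  0. ] open 0.317
[[174,0.000,0.001,0.044,0.1]]
[0.04 0.85 0.   2.14 0.   0.17 0.5 ] [[-0.45   0.893 -0.024]
 [ 0.893  0.45  -0.001]
 [ 0.01  -0.022 -1.   ]]
```

View pics/side10.png

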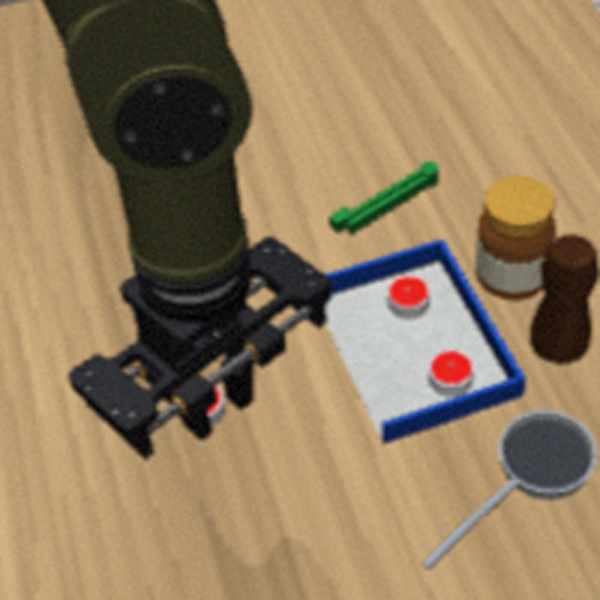

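View pics/top10.png

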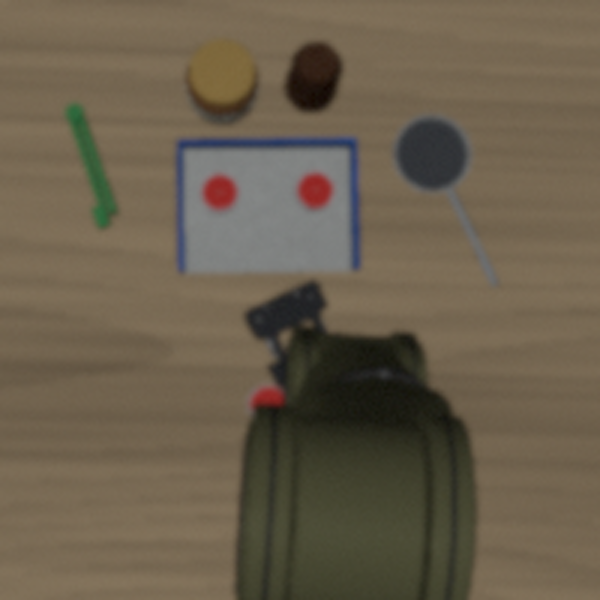

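Both pictures show the fingers just right of the middle tea light, whose red edge is at (267,398) in the top one. I lower the fingers and check that this pose is reached.

```bash
python3 -m creep '[[174,0,0.001,0.02,0],[174,0,0.001,0.038,0],[174,0,0.001,0.044,0],[174,0,0.001,0.044,0],[174,0,0.001,0.044,0]]'
python3 - <<'E'
from h import *
PB=push2(step=.007)
for w in PB[:1]: print(w)
rows(PB[0:10],174); print(pose()[0]["q"].round(3),pose()[1][:,2].round(3))
E
```

```text
clock: 18.92
tool_pos: [0.4654, -0.0648, 0.0059]
eef_rot: [0.524, 0.852, -0.006, -0.01]
contact_force: [-0.5, -0.0, -0.5]
opening: 0.319
(np.float64(0.46537216884584853), np.float64(-0.05943657074380812), 0.006, np.float64(116.92679906127037))
t 18.93 tcp [ 0.4654 -0.0648  0.0059] h 116.8 F [-0.5 -0.  -0.5] open 0.319
[[174,0.005,0.002,-0.000,-0.1],[174,0.011,0.005,-0.000,0.1],[174,0.017,0.008,-0.000,0.9],[174,0.023,0.011,-0.000,2.6],[174,0.029,0.013,-0.000,5.7],[174,0.035,0.015,-0.000,10.2],[174,0.041,0.017,-0.000,16.1],[174,0.047,0.019,-0.000,23.2],[174,0.053,0.022,-0.000,31.5],[174,0.058,0.025,-0.000,40.8]]
[3.900e-02 9.470e-01 1.000e-03 2.143e+00 6.000e-03 7.600e-02 5.010e-01] [-0.023 -0.    -1.   ]
```

```bash
python3 -m creep '[[174,0.005,0.002,0,0],[174,0.011,0.005,0,0],[174,0.017,0.008,0,1],[174,0.023,0.011,0,2.6],[174,0.029,0.013,0,5.7],[174,0.035,0.015,0,10.2],[174,0.041,0.017,0,16]]'
python3 - <<'E'
from h import *
PB=push2(step=.007)
p=imaging.snapshot("top"); cv2.imwrite("pics/top11.png",cv2.resize(p["image"][115:315,235:435],None,fx=3,fy=3,interpolation=cv2.INTER_CUBIC))
q=imaging.snapshot("side"); cv2.imwrite("pics/side11.png",cv2.resize(q["image"][100:300,180:380],None,fx=3,fy=3,interpolation=cv2.INTER_CUBIC))
print(np.round(PB[6],3))
rows(PB[7:17],174); print(pose()[0]["q"].round(3),pose()[1][:,2].round(3))
E
```

```text
clock: 19.8
tool_pos: [0.4617, -0.02, 0.0054]
eef_rot: [0.639, 0.769, -0.008, -0.009]
contact_force: [-0.2, 0.3, 0.7]
opening: 0.321
[ 4.62000e-01 -2.00000e-02  6.00000e-03  1.00729e+02]
t 19.9 tcp [ 0.4616 -0.0194  0.0054] h 100.8 F [0.7 0.4 0. ] open 0.317
[[174,0.005,0.001,-0.001,7.2],[174,0.011,0.002,-0.001,15.5],[174,0.017,0.004,-0.001,24.8],[174,0.023,0.006,-0.001,34.6],[174,0.028,0.009,-0.001,44.5],[174,0.032,0.014,-0.001,53.8],[174,0.035,0.019,-0.001,62.1],[174,0.037,0.025,-0.001,69.1],[174,0.038,0.031,-0.001,75.2],[174,0.038,0.037,-0.001,80.9]]
[-0.063  0.947  0.01   2.164 -0.178  0.055  0.31 ] [-0.025  0.    -1.   ]
```

View pics/top11.png

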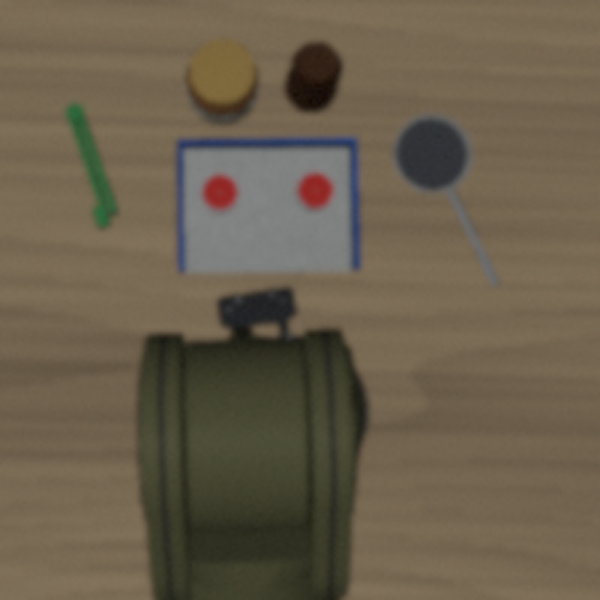

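View pics/side11.png

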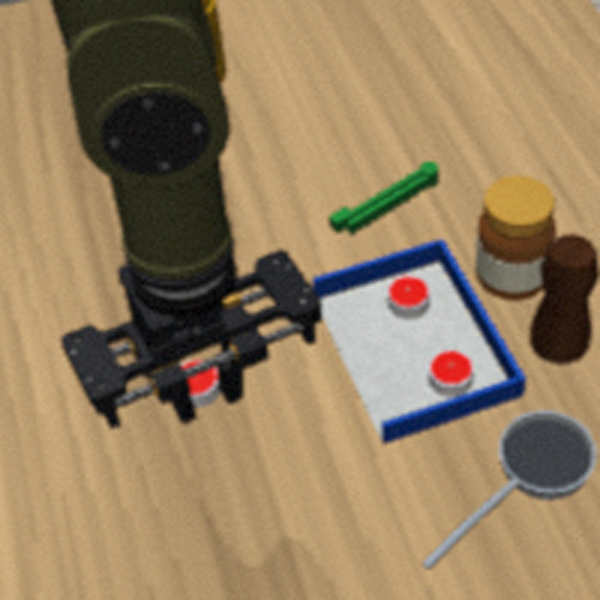

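The side picture shows the tea light at (200,380), between the fingers and moving to +y as planned. I continue through the turn.

```bash
python3 -m creep '[[174,0.005,0.001,0,7.2],[174,0.011,0.002,0,15.5],[174,0.017,0.004,0,24.8],[174,0.023,0.006,0,34.6],[174,0.028,0.009,0,44.5],[174,0.032,0.014,0,53.8]]'
python3 - <<'E'
from h import *
PB=push2(step=.007)
q=imaging.snapshot("side"); cv2.imwrite("pics/side12.png",cv2.resize(q["image"][100:300,180:380],None,fx=3,fy=3,interpolation=cv2.INTER_CUBIC))
q=imaging.snapshot("wrist"); cv2.imwrite("pics/w12.png",q["image"])
print(np.round(PB[12],3))
rows(PB[13:23],174); print(pose()[0]["q"].round(3),pose()[1][:,2].round(3))
E
```

```text
clock: 20.65
tool_pos: [0.4693, 0.0136, 0.0052]
eef_rot: [0.918, 0.397, -0.011, -0.005]
contact_force: [0.2, -0.4, -0.4]
opening: 0.32
[4.6900e-01 1.5000e-02 6.0000e-03 4.7007e+01]
t 20.75 tcp [0.47   0.0141 0.0052] h 47.1 F [0.1 0.1 0.1] open 0.316
[[174,0.006,-0.001,-0.001,8.4],[174,0.012,0.001,-0.001,15.4],[174,0.017,0.004,-0.001,21.5],[174,0.022,0.008,-0.001,27.2],[174,0.027,0.012,-0.001,32.0],[174,0.031,0.016,-0.002,36.2],[174,0.035,0.021,-0.002,39.9],[174,0.039,0.027,-0.002,43.2],[174,0.043,0.032,-0.002,46.1],[174,0.046,0.038,-0.002,48.8]]
[-0.167  0.952  0.067  2.143 -0.677  0.091 -0.201] [-0.024 -0.    -1.   ]
```

View pics/side12.png

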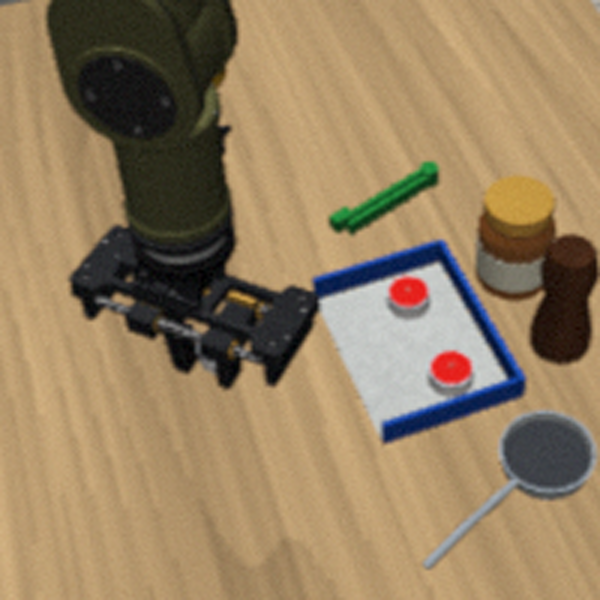

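View pics/w12.png

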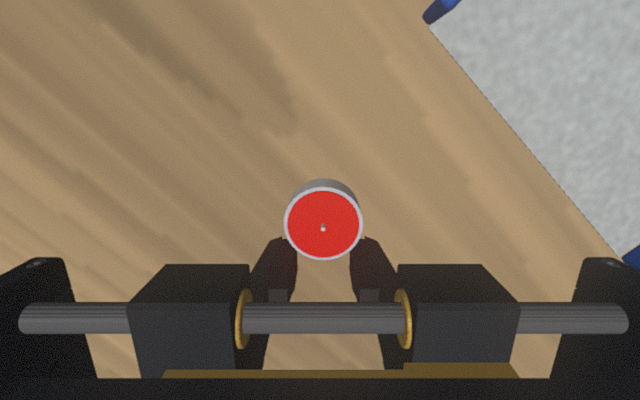

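In the wrist picture the tea light at (322,224) is centred between both fingertips. I continue the curve.

```bash
python3 -m creep '[[174,0.006,-0.001,0,8.4],[174,0.012,0.001,-0.001,15.4],[174,0.017,0.004,-0.001,21.5],[174,0.022,0.008,-0.001,27.2],[174,0.027,0.012,-0.001,32.0],[174,0.031,0.016,-0.001,36.2],[174,0.035,0.021,-0.001,39.9],[174,0.039,0.027,-0.001,43.2],[174,0.043,0.032,-0.001,46.1],[174,0.046,0.038,-0.001,48.8]]'
python3 - <<'E'
from h import *
PB=push2(step=.007)
q=imaging.snapshot("wrist"); cv2.imwrite("pics/w13.png",q["image"])
print(np.round(PB[22],3),len(PB))
rows(PB[23:],174); print(pose()[0]["q"].round(3),pose()[1][:,2].round(3))
E
```

```text
clock: 22.0
tool_pos: [0.5282, 0.021, 0.0047]
eef_rot: [1.0, -0.014, -0.013, 0.0]
contact_force: [-0.1, -0.1, -0.1]
opening: 0.318
[ 0.529  0.022  0.006 -1.684] 34
t 22.05 tcp [0.5294 0.0206 0.0047] h -1.7 F [ 0.7  0.2 -0.4] open 0.314
[[174,0.006,0.000,-0.001,2.4],[174,0.012,0.002,-0.002,4.7],[174,0.019,0.004,-0.002,6.8],[174,0.025,0.007,-0.002,8.8],[174,0.031,0.009,-0.002,10.7],[174,0.037,0.012,-0.002,12.5],[174,0.043,0.014,-0.002,14.2],[174,0.050,0.017,-0.002,15.9],[174,0.056,0.020,-0.003,17.4],[174,0.062,0.023,-0.003,18.9],[174,0.068,0.027,-0.003,20.1]]
[-0.32   1.006  0.337  1.975 -0.948  0.353 -0.812] [-0.024 -0.001 -1.   ]
```

View pics/w13.png

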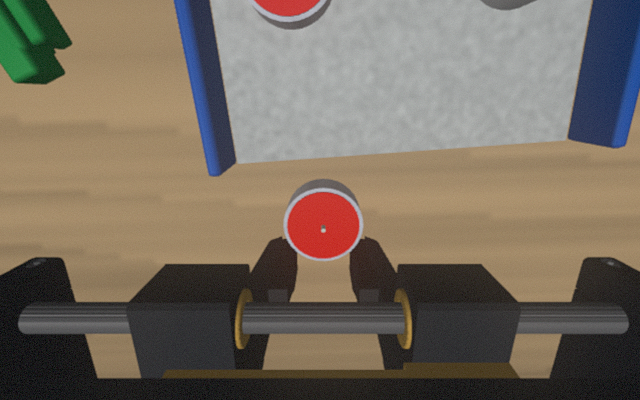

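The tea light at (322,224) is still centred and now faces the open edge of the tray, with the left wall at (225,165).

```bash
python3 -m creep '[[174,0.006,0,-0.001,2.4],[174,0.012,0.002,-0.001,4.7],[174,0.019,0.004,-0.001,6.8],[174,0.025,0.007,-0.001,8.8],[174,0.031,0.009,-0.002,10.7],[174,0.037,0.012,-0.002,12.5],[174,0.043,0.014,-0.002,14.2],[174,0.050,0.017,-0.002,15.9],[174,0.056,0.020,-0.002,17.4],[174,0.062,0.023,-0.002,18.9]]'
python3 - <<'E'
from h import *
PB=push2(step=.007)
q=imaging.snapshot("wrist"); cv2.imwrite("pics/w14.png",q["image"])
rows(PB[-2:],174); print(pose()[0]["q"].round(3),pose()[1][:,2].round(3))
s,R=pose(); print(to_tray(s["tool_pos"]+R[:,0]*.0218).round(4))
E
```

```text
clock: 23.3
tool_pos: [0.5903, -0.0037, 0.0053]
eef_rot: [0.984, -0.18, -0.012, 0.002]
contact_force: [-0.2, -0.2, 0.8]
opening: 0.316
t 23.35 tcp [ 0.5913 -0.0044  0.0053] h -20.8 F [ 0.9 -0.5 -0.1] open 0.317
[[174,-0.001,0.000,-0.001,-0.2],[174,0.006,0.002,-0.001,1.0]]
[-0.352  1.08   0.522  1.793 -0.953  0.571 -1.14 ] [-0.023 -0.001 -1.   ]
[-0.0307  0.0041]
```

View pics/w14.png

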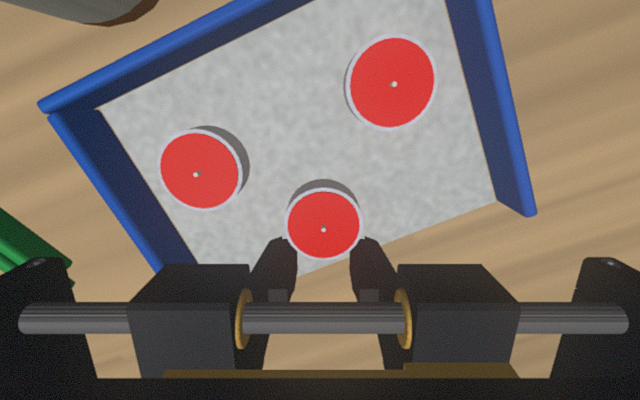

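The tea light at (322,224) is already over the tray floor. I push it about 20 mm further for margin, then back off and lift.

```bash
python3 -m creep '[[174,0.006,-0.001,-0.001,0],[174,0.013,-0.002,-0.001,0],[174,0.020,-0.003,-0.001,0],[174,0.020,-0.003,-0.001,0],[174,0.010,-0.003,-0.001,0],[174,-0.01,-0.003,-0.001,0],[174,-0.03,-0.003,-0.03,0],[174,-0.06,-0.003,-0.09,0],[174,-0.07,-0.003,-0.14,0],[174,-0.07,-0.003,-0.15,0]]'
python3 - <<'E'
from h import *
for n in("side","top"):
    q=imaging.snapshot(n); cv2.imwrite(f"pics/{n}15.png",cv2.resize(q["image"][100:300,200:400],None,fx=3,fy=3,interpolation=cv2.INTER_CUBIC))
    for x in reds(q): print(n,x[0].round(3),to_tray(x[0]).round(3),x[1])
s,R=pose(); print(s["clock"],s["tool_pos"],s["contact_force"])
E
```

```text
clock: 24.6
tool_pos: [0.529, 0.0245, 0.1597]
eef_rot: [0.984, -0.179, -0.01, 0.001]
contact_force: [0.1, -0.2, -0.4]
opening: 0.317
side [0.656 0.031 0.016] [0.015 0.046] 83
side [ 0.632 -0.015  0.016] [-0.01  0.  ] 91
side [ 0.66  -0.06   0.016] [ 0.016 -0.045] 94
top [0.659 0.03  0.016] [0.018 0.044] 28
top [ 0.66  -0.059  0.016] [ 0.015 -0.045] 56
top [ 0.63  -0.014  0.016] [-0.012  0.001] 63
24.7 [0.52926222 0.02453327 0.15760769] [ 0.26396981 -0.27692859  0.18768406]
```

View pics/side15.png

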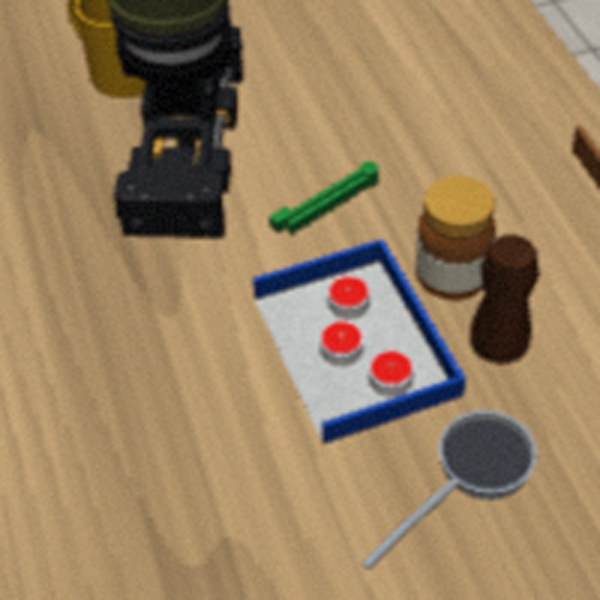

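View pics/top15.png

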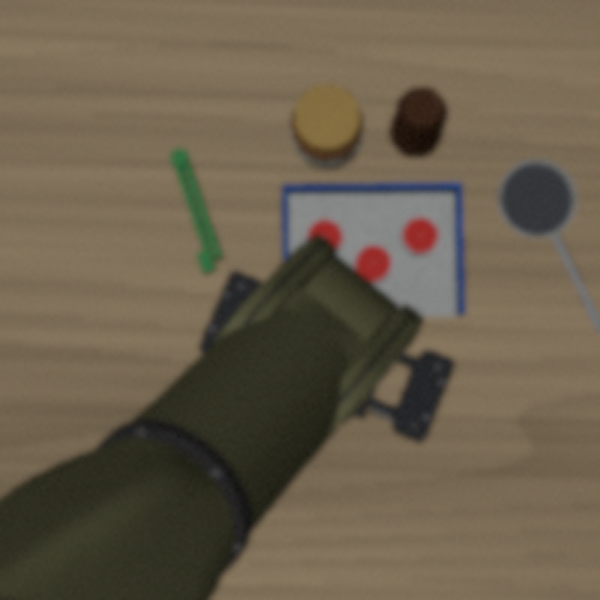

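All three tea lights lie flat inside the tray, at (348,293), (341,338) and (391,368) in the side picture. The bystanders look unmoved. The arm is raised 0.16 m and touching nothing, so I hand in.

```bash
python3 - <<'E'
from h import *
print(r.finish_job())
E
```

```text
the job is handed in; nothing more can be done
None
```

All three tea lights are in the tray, and I handed the job in at about 25 s of the 72 s allowed; no verdict is reported. I pushed them one at a time along the counter between the two slightly open fingertips.

**Final positions** (tray frame, side camera, in m; the top camera agrees to about 3 mm):

| Tea light | x | y |
|---|---|---|
| Right one | 0.016 | -0.045 |
| Left one | 0.015 | 0.046 |
| Middle one | -0.010 | 0.000 |

All three are well inside the limits and look flat in the side picture.

**Middle tea light:** joint 6 reached its lower limit when I tried to get straight behind it. I pushed it sideways first and curved it into the tray instead.

**Tool tilt:** after that the tool stayed tilted by about 0.024 rad, with no visible effect.

**Bystanders:** the clip, strainer, honey jar, pepper mill and mug looked unmoved in the pictures, but I did not measure them again. The dispenser was outside those last views; the arm only passed over it, about 0.2 m up.

**Forces and clearance:** the force readings I saw stayed below 3 N, apart from one -8.9 N reading while the arm was braking clear of everything. At hand-in the gripper was 0.16 m above the counter and touching nothing.

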